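# Load the purge crate and hold the gas coupler on its tilted nipple

### The job

Stand the two loose small cream cups from the front of the bench upright in the two empty (felt-lined) cells of the aluminium crate, one per cell. Then take the coupler by its black handle, press it squarely onto the tilted nipple beside the crate until the nipple's catches snap in and the spring-loaded rubber seal is pressed down nearly to its stop, and finish like that: keep gripping the coupler and pressing it against the spring, do not let go. Keep the cups upright throughout and leave everything else where it stands.

Things in the scene. Friction and masses are not known exactly. Their poses are not given: they have to be found in the camera images.
- station: Fixed aluminium crate with a grey nipple block at one end. Origin: centre of the crate's underside; z up; -x side faces the robot within 12 degrees. Crate 80 (x) x 232 (y) x 38 mm high, walls and floor 4 mm, dividers 33 mm high; three cells 72 mm square or more, centred at x = 0, y = -76, 0, +76 mm. Block 85 x 80 x 40 mm high, centred at y = 160 mm.
- pad1: Thin fixed grey felt pad, 62 x 62 x 2 mm, lying on the floor of one of the two empty cells; origin: centre of its underside (4 mm above the bench). A cup stood in this cell has its underside 6 mm above the bench.
- pad2: The same felt pad in the other empty cell.
- cup_a: Small cream cup filled solid with black to the brim, a plain cylinder 56 mm diameter, 75 mm high, about 0.12 kg; origin: centre of its underside; z up its axis. Starts standing loose on the bench in front of the crate, in one row with the coupler, the jar and the weight, in any order.
- cup_b: The second loose small cream cup, same as cup_a.
- cup_c: A third cup of the same kind, already standing in one of the three cells (the one without a felt pad); stays there.
- coupler: Gas coupler, 0.22 kg, round about z, standing on its open mouth. Origin: centre of the mouth plane; z from mouth to handle. Steel sleeve 42 mm dia, z = 0 to 40 mm (its top face is a shoulder fingertips can bear on); black handle 27 mm dia, z = 40 to 95 mm. Bore 36 mm deep, narrows from 25 to 18.6 mm dia in the first 6 mm; inner groove at z = 10 to 24 mm takes the catches.
- nipple: Fixed brass stud on a steel boss (48 mm dia) on the block. Origin: on its axis at the boss face, at (10, 165, 55) mm in the station frame; z outward along the axis, leaning 0.5 rad from vertical to the station's -x (robot's side). Stud 16 mm dia, 32 mm long, its end tapered to 10 mm. Coupler home: z axes in line, mouth 1 to 4 mm from this origin; the catches snap in at 6 to 8 mm.
- catch_l (a joint): How far one of the two steel spring balls in the stud's sides (19 mm from the nipple's origin, 21.6 mm across both) is pushed in, m: 0 = out, about 0.001 to 0.0015 while the coupler's narrow bore passes over it, back near 0 once snapped into the groove. Passing the balls takes some 5 N, then they draw the coupler in with a few N.
- catch_r (a joint): The same for the ball on the other side.
- seal (a joint): How far the black rubber seal ring (41 mm diameter) round the foot of the stud is pushed down along the nipple's axis, m: 0 = up (its face 11 mm from the nipple's origin), 0.010 = bottomed. Spring: 6 N at 0 rising to 12 N at 0.010, pushing back on the coupler's mouth. The catches snap in at about 0.003 to 0.005; if let go after that, the spring lifts the coupler back to about 0.004.
- seal_face (a point): Centre of the upper face of the seal ring; z outward along the nipple's axis; moves with the seal.
- jar: Bystander: capped jar 50 mm diameter, 70 mm high, in the front row.
- weight: Bystander: steel knobbed weight 40 mm diameter, 60 mm high, in the front row.
- tweezers: Bystander: steel tweezers 120 mm long, lying flat at the left.
- tape: Bystander: roll of tape 80 mm diameter, 20 mm high, lying at the right.
- beaker: Bystander: glass beaker 64 mm across, 80 mm high, at the left.
- brush: Bystander: brush lying at the right.

How it is judged:
On the way, in this order (a step that is already met when the one before it is completed fails the run):
1. both loose cups stand upright and released, one in each felt-lined cell ((((horizontal distance between cup_a and pad1 below 0.014 m and angle between cup_a's own z axis and vertical below 0.08 rad and height (world z) of cup_a below 0.011 m) and (horizontal distance between cup_b and pad2 below 0.014 m and angle between cup_b's own z axis and vertical below 0.08 rad and height (world z) of cup_b below 0.011 m)) or ((horizontal distance between cup_a and pad2 below 0.014 m and angle between cup_a's own z axis and vertical below 0.08 rad and height (world z) of cup_a below 0.011 m) and (horizontal distance between cup_b and pad1 below 0.014 m and angle between cup_b's own z axis and vertical below 0.08 rad and height (world z) of cup_b below 0.011 m))) and linear speed of each of cup_a, cup_b below 0.02 m/s and contact force between the fingers and cup_a below 0.1 N and contact force between the fingers and cup_b below 0.1 N), for 0.2 s.
2. the coupler is squarely on the nipple, both catches have snapped in and the seal is pressed down (value of joint seal above 0.007 m and value of joint each of catch_l, catch_r below 0.0008 m and angle between the z axis of coupler and the z axis of nipple, either way round below 0.09 rad and z of coupler in the frame of nipple between -0.003 and 0.0048 m and x of coupler in the frame of nipple between -0.003 and 0.003 m and y of coupler in the frame of nipple between -0.003 and 0.003 m and contact force between coupler and station above 4 N and contact force between the fingers and coupler above 2 N), for 0.3 s.
At the end, for the whole second after the job is handed in: Each loose cup upright (0.08 rad) and released in its own felt-lined cell (14 mm), third cup in its cell; coupler in line with the nipple (0.09 rad, 3 mm), catches out (0.8 mm), seal pressed over 7 of 10 mm, over 4 N between coupler and station, fingers still gripping it (2 N) (all of step 1 and all of step 2 and horizontal distance between cup_c and station below 0.09 m and angle between cup_c's own z axis and vertical below 0.08 rad and height (world z) of cup_c below 0.011 m); the arm keeps its last pose, push and grip.
It fails at once if a bystander was moved more than 30 mm (distance of any of jar, weight, tweezers, tape, beaker, brush from where it was at the start of the episode above 0.03 m).
It fails at once if a cup was tipped by more than 0.5 rad (angle between any of cup_a, cup_b, cup_c's own z axis and vertical above 0.5 rad).
It fails at once if the cup already in the crate was taken out of its cell (distance of cup_c from where it was at the start of the episode above 0.03 m).
It also fails if it takes over 67 s, if anything falls off the work surface, if the arm or the gripper's body presses on something with over 40 N, if the wrist force passes 120 N, or if a joint passes its speed limit or range.

### The arm

A 6-joint arm with a two-finger parallel gripper is mounted at the origin on the work surface. World frame = base frame: x ahead of the robot, y to its left, z up, the work surface at z = 0. Lengths are in m, angles in rad, forces in N, time in s.
With the tool pointing down it reaches from about 0.375 to 0.9 m from the base axis. Payload 3.1 kg.
Tool frame: the origin (TCP) lies on the front face of the gripper's body, between the roots of the fingers; the fingertips stand 70 mm ahead of it and the grasp point (between the pads) lies 51 mm ahead of it; z points along the fingers, y is the line along which they close (so a half turn about z gives the same grasp; the last joint's range is limited). The gripper opens to 87 mm and grips with 3 to 60 N. Pads are 19 mm wide; open, the fingers measure 117 mm over their backs; the gripper's body (75 mm by 190 mm) begins 51 mm behind the grasp point.
Start: joints at [-1.304, 0.527, 1.433, -0, 1.181, -0.178], TCP at [0.269, -0.564, 0.292] pointing down, gripper open.
Joint ranges: [-3.08, 3.08], [-0.75, 2.2], [0.22, 2.44], [-1.43, 4.57], [0, 2.65], [-2.85, 2.85]. Speed limits (rad/s): [2.79, 2.79, 3.14, 3.14, 3.14, 3.14].

### API

Orientations are given as a 3x3 rotation matrix whose columns are the frame's x, y, z axes.
In Python, from bench import manip, grab_frame, boxes_of gives the robot as it stands.
- The arm moves only by the shell command python3 -m inch 'ROWS' [FORCE]. ROWS is JSON, a list of rows, each an object of numbers: "gripper": the closure, from 0 (fully open) to 1 (shut); "dx", "dy", "dz": the shift along the tool's x, y, z as a fraction of full scale; "spin": the turn about the tool's z as a fraction of full scale. A call has 1 to 20 rows; each row is the pose to reach, as a shift and turn from the pose commanded when the call began, along the tool's axes at that moment; what a row does not reach only later rows make up. Full scale, the value 1, is 0.1 m for a shift and 0.5 rad for a turn. A row lasts 1/10 s, in which the tool goes at most 50 mm and 8.59 degrees, less where a joint would pass 70% of its speed; a pose out of reach is approached as far as the arm can. A call with a number of a shift or a turn outside -1 to 1 is refused whole. A call with a gripper value outside its range is refused whole. The fingers move at their own pace and stop on an object; FORCE is the grip in N (left out, the last holds). Time passes only in rows, so rows that repeat a pose let the fingers close. It gives the time, the measured TCP pose, the force, the opening and the grip force at its end, in the units of the state.
- manip.observe(): the state, without advancing time (a new reading comes with each control period).
- grab_frame(name): name is "side" or "top" or "wrist"; returns a dict with "frame" (420x560x3 uint8, red, green, blue), "camera_matrix" (3x3 intrinsics, pixels), "R" (3x3) and "t" (3): a world point X has camera coordinates R X + t; the wrist camera has in their place "hand_eye" (4x4, takes a point from camera to tool coordinates, whose origin is the TCP and whose axes are the flange's). Camera axes: x right, y down, z forward; pixel columns grow to the right and rows downward; lengths in m; the calibration is good to about 2 mm. A picture is of the moment at which its call begins: read the wrist's pose just before it. There is no depth.
- manip.job_done(): hands the job in; it is judged then, once.
Trained networks look in a picture, given as the dict that the camera call returned (one of the last four; its "shot" number tells which), for a name from the list of things; names that differ only in an ending like _2 or _b are one class to them, and where a whole thing is asked for, a point or a joint stands for the part that bears it (a point fixed in the world has none). Each returns a list of dicts, best first, with "conf" (0 to 1); they miss things now and then, are a little off and sometimes report something else, mostly with a low value. They report only what shows in the picture. A call takes as long as a camera call.
- boxes_of(picture, name): "xy" ([column, row] in pixels, amid what is visible of it).
The state is a dict: "time": time; "joint_pos": joint angles; "qvel": joint speeds; "tau": joint torques, N m; "eef_pos": TCP position; "ee_rot": TCP orientation; "ft_force": force on the tool from outside, world axes, zero at the start; "wrist_torque": the same for the moment, N m; "grip_width": finger opening in m; "grip_force": force on a finger pad.
Only numpy, scipy, OpenCV 4.12 (cv2) and the standard library are available. Lean on these libraries where they do the work, as an engineer would, in place of code of your own. Each camera call takes 0.05 s, during which the arm holds its last target. There are 200 camera calls.

## Working session

There is one attempt and no reset: what is moved stays moved. The work goes in short steps, Python scripts to look and compute and a shell command to move; the robot and the scene stay as the last step left them, time stands still between calls to the robot, and variables do not carry over. Pictures are saved under pics/ and viewed, at most 10 in all, crops included, and the job is handed in when it is done.

```bash
ls; mkdir -p pics
cat > h.py <<'E'
import numpy as np, cv2
from bench import manip, grab_frame, boxes_of
def ray(f,px,st=None):
    K=f["camera_matrix"]
    d=np.linalg.inv(np.array(K))@np.array([px[0],px[1],1.])
    if "hand_eye" in f:
        H=np.array(f["hand_eye"]);R=np.array(st["ee_rot"]);p=np.array(st["eef_pos"])
        return R@H[:3,3]+p, R@H[:3,:3]@d
    R=np.array(f["R"]);t=np.array(f["t"]); return -R.T@t, R.T@d
def atz(f,px,z,st=None):
    o,d=ray(f,px,st); return o+d*(z-o[2])/d[2]
def proj(f,X,st=None):
    X=np.array(X,float)
    if "hand_eye" in f:
        H=np.array(f["hand_eye"]);R=np.array(st["ee_rot"]);p=np.array(st["eef_pos"])
        c=np.linalg.inv(H)@np.r_[R.T@(X-p),1]; c=c[:3]
    else: c=np.array(f["R"])@X+np.array(f["t"])
    q=np.array(f["camera_matrix"])@c; return q[:2]/q[2]
def save(f,n): cv2.imwrite("pics/"+n,cv2.cvtColor(f["frame"],cv2.COLOR_RGB2BGR))
E
python3 - <<'E'
from h import *
np.set_printoptions(precision=3,suppress=True)
ims=[]
for n in("top","side"):
    f=grab_frame(n); save(f,n+"0.png")
    print(n,-np.array(f["R"]).T@f["t"], f["R"][2])
    for k,z in dict(cup_a=.075,coupler=.095,jar=.07,weight=.06,pad1=.006,station=.02,nipple=.055,seal_face=.065).items():
        for b in boxes_of(f,k):
            print(k,round(b["conf"],2),np.array(b["xy"]),atz(f,b["xy"],z))
s=manip.observe();print(s["eef_pos"],s["ee_rot"],s["ft_force"],s["grip_width"],s["time"])
E
```

```text
pics
top [ 0.502 -0.002  1.186] [ 0.047 -0.016 -0.999]
cup_a 0.88 [162.3 253.8] [0.419 0.274 0.075]
cup_a 0.65 [267.1 256.3] [ 0.419 -0.008  0.075]
cup_a 0.64 [302.  190.4] [ 0.601 -0.099  0.075]
coupler 0.62 [267.9 253. ] [ 0.43  -0.01   0.095]
coupler 0.58 [311.  248.4] [ 0.445 -0.124  0.095]
jar 0.81 [363.  247.2] [ 0.451 -0.269  0.07 ]
weight 0.58 [214.7 242.9] [0.451 0.136 0.06 ]
weight 0.38 [265.2 192.3] [0.594 0.002 0.06 ]
pad1 0.73 [274.6 192.2] [ 0.599 -0.025  0.006]
pad1 0.7 [326.9 188.4] [ 0.615 -0.177  0.006]
pad1 0.39 [214.5 243.9] [0.446 0.143 0.006]
pad1 0.24 [137.6 214.4] [0.524 0.366 0.006]
station 0.59 [267.4 192.7] [ 0.596 -0.004  0.02 ]
nipple 0.17 [137.2 216.6] [0.517 0.352 0.055]
seal_face 0.6 [263.7 194.5] [0.587 0.006 0.065]
side [0.153 0.89  0.867] [ 0.317 -0.713 -0.626]
cup_a 0.95 [277.8 187.9] [ 0.595 -0.065  0.075]
cup_a 0.6 [283.3 326.3] [0.412 0.312 0.075]
cup_a 0.56 [338.6 230.8] [0.407 0.023 0.075]
cup_a 0.42 [347.7 146. ] [ 0.5   -0.312  0.075]
coupler 0.77 [346.6 201.3] [ 0.418 -0.058  0.095]
jar 0.65 [359.3 168.8] [ 0.44  -0.229  0.07 ]
weight 0.94 [298.6 272.9] [0.444 0.164 0.06 ]
weight 0.41 [278.8 186. ] [ 0.604 -0.092  0.06 ]
pad1 0.71 [271.2 213.9] [ 0.604 -0.044  0.006]
station 0.92 [266.3 224.8] [0.59  0.012 0.02 ]
nipple 0.72 [250.  225.7] [0.605 0.067 0.055]
seal_face 0.5 [249.4 228.9] [0.595 0.087 0.065]
[ 0.269 -0.564  0.292] [[ 0.903  0.43   0.   ]
 [ 0.43  -0.903 -0.   ]
 [ 0.     0.    -1.   ]] [-0.217 -0.087 -0.518] 0.08693999668535578 0.9
```

View pics/top0.png

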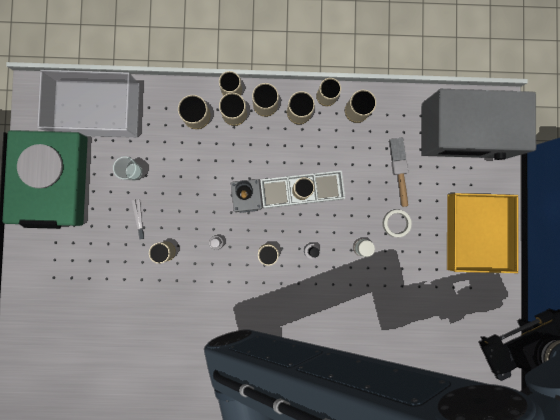

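View pics/side0.png

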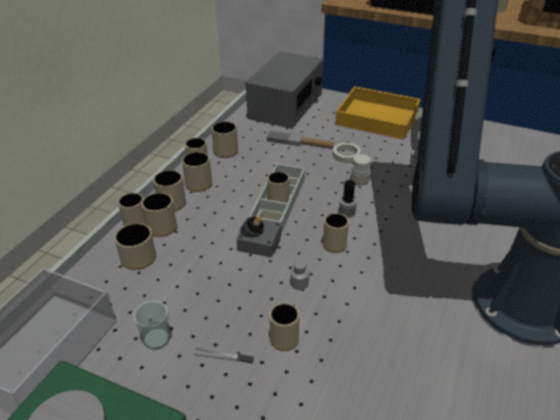

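Top view: the row from left to right is cup (160,253), weight (217,243), cup (268,254), coupler (312,251), jar (366,247). The felt cells are at (274,192) and (328,186), with cup_c between them and the nipple block at (245,195). Next I align the tool with the station and look from close by.

```bash
python3 -m inch '[{"spin":-0.3,"gripper":0},{"spin":-0.6},{"spin":-0.9},{"spin":-1},{"spin":-1}]' >/dev/null
python3 -m inch '[{"spin":-0.3},{"spin":-0.6},{"spin":-0.9},{"spin":-1},{"spin":-1}]' >/dev/null
python3 -m inch '[{"spin":-0.3},{"spin":-0.46},{"spin":-0.46}]'
python3 -m inch '[{"dx":0.4,"dy":0.4},{"dx":0.8,"dy":0.8},{"dx":1,"dy":1}]' >/dev/null
python3 -m inch '[{"dx":0.4,"dy":0.4},{"dx":0.8,"dy":0.8},{"dx":1,"dy":1}]' >/dev/null
python3 -m inch '[{"dx":0.4,"dy":0.2},{"dx":0.8,"dy":0.4},{"dx":1,"dy":0.47}]' >/dev/null
python3 -m inch '[{"dx":0.4},{"dx":0.8},{"dx":1},{"dx":1},{"dx":1}]'
python3 - <<'E'
from h import *
np.set_printoptions(precision=3,suppress=True)
s=manip.observe();f=grab_frame("wrist"); save(f,"w0.png")
print(np.array(f["hand_eye"]))
print(s["eef_pos"],s["ee_rot"])
for k,z in dict(cup_a=.075,coupler=.095,pad1=.006,station=.02,nipple=.055,seal_face=.065,jar=.07).items():
    for b in boxes_of(f,k):
        print(k,round(b["conf"],2),np.array(b["xy"]),atz(f,b["xy"],z,s))
E
```

```text
[[-0.002 -0.954 -0.3    0.082]
 [ 1.    -0.002 -0.    -0.001]
 [-0.    -0.3    0.954 -0.092]
 [ 0.     0.     0.     1.   ]]
[ 0.269 -0.564  0.292] [[ 0.903  0.43   0.   ]
 [ 0.43  -0.903 -0.   ]
 [ 0.     0.    -1.   ]]invalid input
invalid input
invalid input
invalid input
invalid input
invalid input
invalid input
```

View pics/w0.png

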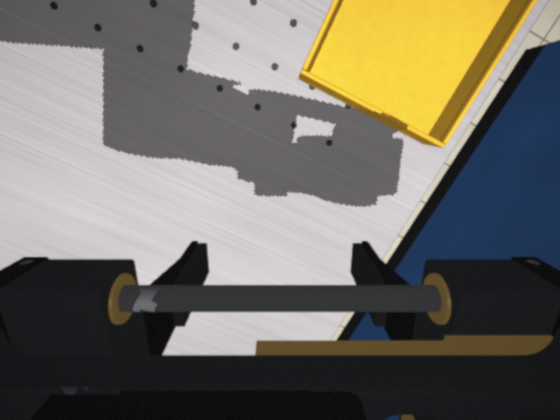

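The moves were refused, so every row probably needs all five keys. The wrist picture shows only the start area: the yellow bin at (430,70) and the fingers at (180,290) and (380,290).

```bash
python3 -m inch '[{"gripper":0,"dx":0,"dy":0,"dz":0,"spin":-0.3},{"gripper":0,"dx":0,"dy":0,"dz":0,"spin":-0.6},{"gripper":0,"dx":0,"dy":0,"dz":0,"spin":-0.9},{"gripper":0,"dx":0,"dy":0,"dz":0,"spin":-1},{"gripper":0,"dx":0,"dy":0,"dz":0,"spin":-1}]'
```

```text
time: 1.8
eef_pos: [0.2689, -0.5642, 0.2922]
ee_rot: [[0.586, 0.81, -0.0], [0.81, -0.586, 0.0], [0.0, -0.0, -1.0]]
ft_force: [-0.3, -0.4, 0.2]
grip_width: 0.0868
grip_force: 0.0
```

```bash
python3 -m inch '[{"gripper":0,"dx":0,"dy":0,"dz":0,"spin":-0.3},{"gripper":0,"dx":0,"dy":0,"dz":0,"spin":-0.6},{"gripper":0,"dx":0,"dy":0,"dz":0,"spin":-0.9},{"gripper":0,"dx":0,"dy":0,"dz":0,"spin":-1}]' >/dev/null
python3 -m inch '[{"gripper":0,"dx":0,"dy":0,"dz":0,"spin":-0.3},{"gripper":0,"dx":0,"dy":0,"dz":0,"spin":-0.46}]' | grep rot
python3 -m inch '[{"gripper":0,"dx":0.4,"dy":0.4,"dz":0,"spin":0},{"gripper":0,"dx":0.8,"dy":0.8,"dz":0,"spin":0},{"gripper":0,"dx":1,"dy":1,"dz":0,"spin":0}]' >/dev/null
python3 -m inch '[{"gripper":0,"dx":0.4,"dy":0.4,"dz":0,"spin":0},{"gripper":0,"dx":0.8,"dy":0.8,"dz":0,"spin":0},{"gripper":0,"dx":1,"dy":1,"dz":0,"spin":0}]' >/dev/null
python3 -m inch '[{"gripper":0,"dx":0.4,"dy":0.2,"dz":0,"spin":0},{"gripper":0,"dx":0.8,"dy":0.4,"dz":0,"spin":0},{"gripper":0,"dx":1,"dy":0.47,"dz":0,"spin":0}]' >/dev/null
python3 -m inch '[{"gripper":0,"dx":0.4,"dy":0,"dz":0,"spin":0},{"gripper":0,"dx":0.8,"dy":0,"dz":0,"spin":0},{"gripper":0,"dx":1,"dy":0,"dz":0,"spin":0},{"gripper":0,"dx":1,"dy":0,"dz":0,"spin":0}]'
cat > m.py <<'E'
from h import *
import sys
np.set_printoptions(precision=4,suppress=True)
s=manip.observe();f=grab_frame("wrist"); save(f,sys.argv[1])
print(s["time"],np.array(s["eef_pos"]),np.array(s["ee_rot"])[:,1])
Z=dict(cup_a=.075,coupler=.095,pad1=.006,station=.02,nipple=.055,seal_face=.065,jar=.07)
for k in sys.argv[2:]:
    for b in boxes_of(f,k):
        if b["conf"]>.2: print(k,round(b["conf"],2),np.array(b["xy"]),atz(f,b["xy"],Z[k],s))
E
python3 m.py w1.png cup_a coupler pad1 station nipple seal_face
```

```text
ee_rot: [[-0.107, 0.994, 0.0], [0.994, 0.107, -0.0], [-0.0, 0.0, -1.0]]
time: 3.7
eef_pos: [0.4722, -0.1379, 0.2923]
ee_rot: [[-0.106, 0.994, -0.001], [0.994, 0.106, 0.001], [0.001, -0.001, -1.0]]
ft_force: [-0.2, -0.4, -0.1]
grip_width: 0.0871
grip_force: 0.0
3.7 [ 0.4722 -0.1379  0.2923] [ 0.9944  0.1061 -0.0011]
cup_a 0.91 [404.5 172. ] [ 0.5995 -0.0986  0.075 ]
cup_a 0.74 [244.3  61.9] [ 0.424  -0.0108  0.075 ]
coupler 0.95 [249.6 176.9] [ 0.4389 -0.1166  0.095 ]
pad1 0.96 [398.5  98.2] [ 0.6024 -0.0213  0.006 ]
pad1 0.65 [387.3 221.2] [ 0.6224 -0.1771  0.006 ]
station 0.66 [401.9  71.8] [0.5947 0.0054 0.02  ]
nipple 0.62 [430.8  12.2] [0.5978 0.0543 0.055 ]
seal_face 0.95 [429.6  11. ] [0.5923 0.0518 0.065 ]
```

View pics/w1.png

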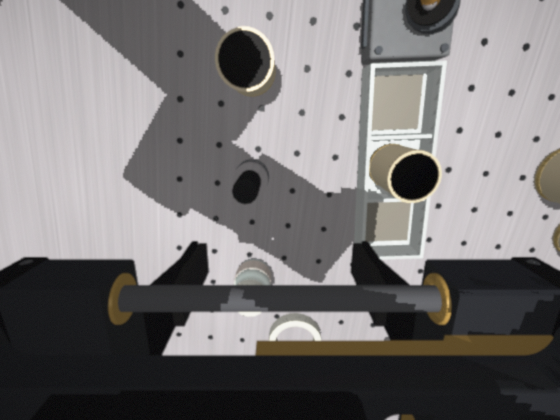

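Wrist view: loose cup rim at (245,59), coupler handle top at (246,187), crate rim corners near (370,64), (444,64), (424,255) and (357,253). The block and nipple are at the top edge near (430,10). Next I move toward the cup and nipple, and fit the station there.

```bash
cat > st.py <<'E'
from h import *
np.set_printoptions(precision=4,suppress=True)
import cv2
s=manip.observe()
f=cv2.imread("pics/w1.png")
K=grab_frame("wrist");K["frame"]=None
for p,z in [((370,64),.038),((444,64),.038),((424,255),.038),((357,253),.038),((245,59),.075),((246,187),.095)]:
    print(p,atz(K,p,z,s))
for yaw in(.105,):
    for c in [(.607,-.101)]:
        R=np.array([[np.cos(yaw),-np.sin(yaw)],[np.sin(yaw),np.cos(yaw)]])
        for q in [(-.04,.116),(.04,.116),(.04,-.116),(-.04,-.116)]:
            X=R@np.array(q)+c; print(proj(K,[*X,.038],s))
E
python3 st.py
python3 -m inch '[{"gripper":0,"dx":0.4,"dy":0,"dz":0,"spin":0},{"gripper":0,"dx":0.8,"dy":0,"dz":0,"spin":0},{"gripper":0,"dx":1,"dy":0,"dz":0,"spin":0},{"gripper":0,"dx":1,"dy":0,"dz":0,"spin":0},{"gripper":0,"dx":1,"dy":0,"dz":0,"spin":0}]' >/dev/null
python3 m.py w2.png cup_a coupler pad1 station nipple seal_face
```

```text
(370, 64) [0.5548 0.0016 0.038 ]
(444, 64) [0.6332 0.0095 0.038 ]
(424, 255) [ 0.6674 -0.2127  0.038 ]
(357, 253) [ 0.5807 -0.2186  0.038 ]
(245, 59) [ 0.4266 -0.0125  0.075 ]
(246, 187) [ 0.4377 -0.1314  0.095 ]
[371.7801  55.1152]
[447.6237  54.7472]
[417.6871 254.0132]
[355.6947 254.2758]
4.6 [ 0.4632 -0.0417  0.2924] [0.9945 0.1044 0.0007]
cup_a 0.61 [395.5 247.1] [ 0.6009 -0.0895  0.075 ]
cup_a 0.56 [248.2 155.2] [ 0.4257 -0.0025  0.075 ]
coupler 0.84 [252.2 251.9] [ 0.4391 -0.1023  0.095 ]
pad1 0.95 [388.1 178.9] [ 0.6028 -0.0242  0.006 ]
station 0.81 [396.3 137.3] [0.5962 0.0293 0.02  ]
station 0.25 [395.4 249.2] [ 0.6277 -0.1159  0.02  ]
nipple 0.91 [419.8 103.8] [0.5995 0.0668 0.055 ]
seal_face 0.58 [422.1 108.7] [0.5985 0.0616 0.065 ]
```

View pics/w2.png

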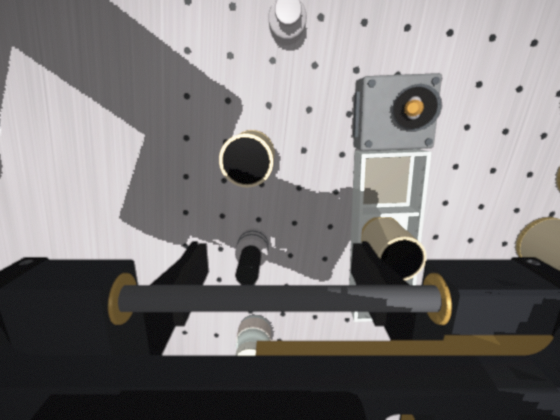

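```bash
cat > fit.py <<'E'
from h import *
from scipy.optimize import least_squares
np.set_printoptions(precision=4,suppress=True)
s=manip.observe();f=grab_frame("wrist")
s1=dict(eef_pos=[.4722,-.1379,.2923],ee_rot=[[-.106,.994,-.001],[.994,.106,.001],[.001,-.001,-1]])
D=[(s,-.0425,.2,.04,359,76),(s,.0425,.2,.04,440,73),(s,.0425,.12,.04,435,151),(s,-.0425,.12,.04,357,150),
(s,-.04,.116,.038,360,152),(s,.04,.116,.038,432,151),(s1,-.04,-.116,.038,357,254),(s1,.04,-.116,.038,424,255),(s,0,.076,.006,388,179)]
def res(p):
    c,n=np.cos(p[2]),np.sin(p[2]); r=[]
    for st,x,y,z,u,v in D: r.append(proj(f,[p[0]+c*x-n*y,p[1]+n*x+c*y,z],st)-[u,v])
    return np.array(r)
o=least_squares(lambda p:res(p).ravel(),[.607,-.101,.105],loss="soft_l1"); p=o.x
print(p); print(res(p))
R=np.array([[np.cos(p[2]),-np.sin(p[2])],[np.sin(p[2]),np.cos(p[2])]])
W=lambda q:np.r_[R@np.array(q[:2])+p[:2],q[2]]
print("pads",W((0,.076,.006)),W((0,-.076,.006)),"nip",W((.01,.165,.055)))
tip=W((.01-.032*np.sin(.5),.165,.055+.032*np.cos(.5)));print("tip",tip,proj(f,tip,s),"tip seen (414,107)")
print("cup",atz(f,(247,159),.075,s))
E
python3 fit.py
python3 - <<'E'
import cv2
a=cv2.imread("pics/w2.png")[60:280,200:450]
cv2.imwrite("pics/w2c.png",cv2.resize(a,None,fx=3,fy=2.7,interpolation=cv2.INTER_CUBIC)[:600,:800])
E
```

```text
[ 0.6082 -0.1015  0.1533]
[[ 1.5652 -1.0109]
 [ 0.6751 -2.5556]
 [-2.0981 -4.3304]
 [ 1.4721  0.5968]
 [ 0.0967  1.762 ]
 [-2.49   -0.8886]
 [ 4.0513  5.3578]
 [-0.9408  1.6624]
 [-4.398   0.9324]]
pads [ 0.5966 -0.0264  0.006 ] [ 0.6198 -0.1766  0.006 ] nip [0.5929 0.0631 0.055 ]
tip [0.5777 0.0607 0.0831] [409.8772 106.6463] tip seen (414,107)
cup [ 0.4243 -0.0065  0.075 ]
```

View pics/w2c.png

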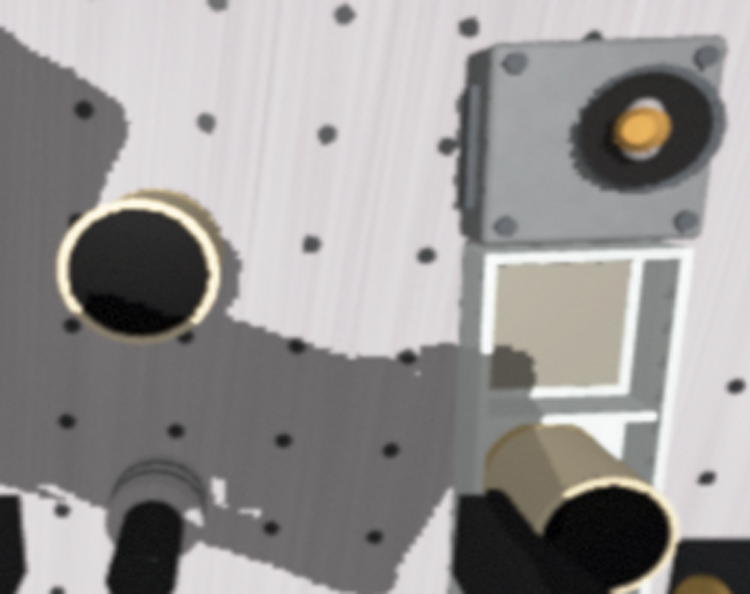

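Crop: block top corners are at about (366,77), (442,74), (435,147) and (360,150); crate rim corners at (362,153) and (431,152). Earlier I had used the outer wall's foot by mistake, so I refit with these.

```bash
sed -i 's/^D=.*/D=[(s,-.0425,.2,.04,365.7,76.7),(s,.0425,.2,.04,441.7,73.7),(s,.0425,.12,.04,435,147.4),(s,-.0425,.12,.04,360,150),/; s/^(s,-.04,.116.*/(s,-.04,.116,.038,361.7,153.3),(s,.04,.116,.038,431,151.9),(s1,-.04,.116,.038,371,64),(s1,.04,.116,.038,444,64),(s1,.04,-.116,.038,423,254)]/' fit.py
python3 fit.py
python3 - <<'E'
import cv2
a=cv2.imread("pics/w1.png")[30:270,340:460]
cv2.imwrite("pics/w1c.png",cv2.resize(a,None,fx=2.5,fy=2.5,interpolation=cv2.INTER_CUBIC))
E
```

```text
[ 0.6092 -0.1027  0.1431]
[[-2.4301 -0.701 ]
 [ 1.5134 -1.33  ]
 [-0.4557  0.9645]
 [ 0.2619  1.5007]
 [ 0.1323  1.3794]
 [ 0.1093 -0.136 ]
 [-0.7282 -0.1124]
 [ 1.8661 -3.3172]
 [-0.3577  3.8953]]
pads [ 0.5984 -0.0275  0.006 ] [ 0.6201 -0.1779  0.006 ] nip [0.5956 0.062  0.055 ]
tip [0.5804 0.0598 0.0831] [412.407  108.1703] tip seen (414,107)
cup [ 0.4242 -0.0064  0.075 ]
```

View pics/w1c.png

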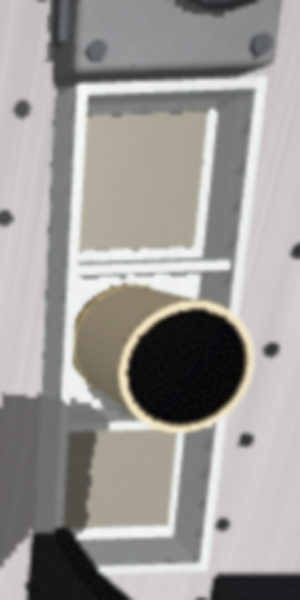

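Crop: rim corners are at (371,64), (446,62) and (422,258). The empty cells and felt are clear, and cup_c is in the middle cell.

```bash
sed -i 's/444,64)/446.4,62)/; s/423,254)/422.4,258)/' fit.py
python3 fit.py
```

```text
[ 0.6091 -0.1028  0.1391]
[[-1.8218 -0.7027]
 [ 2.0731 -0.9616]
 [-0.2313  1.2889]
 [ 0.5308  1.5066]
 [ 0.3834  1.3947]
 [ 0.3192  0.1753]
 [-0.4281 -0.2312]
 [-0.2647 -1.1019]
 [-0.2588  0.0635]]
pads [ 0.5985 -0.0275  0.006 ] [ 0.6196 -0.1781  0.006 ] nip [0.5961 0.062  0.055 ]
tip [0.5809 0.0599 0.0831] [412.9091 108.3468] tip seen (414,107)
cup [ 0.4242 -0.0062  0.075 ]
```

```bash
python3 -m inch '[{"gripper":0,"dx":0.2,"dy":-0.18,"dz":0.3,"spin":-0.07},{"gripper":0,"dx":0.39,"dy":-0.35,"dz":0.6,"spin":-0.07},{"gripper":0,"dx":0.39,"dy":-0.35,"dz":0.9,"spin":-0.07},{"gripper":0,"dx":0.39,"dy":-0.35,"dz":0.9,"spin":-0.07},{"gripper":0,"dx":0.39,"dy":-0.35,"dz":0.9,"spin":-0.07}]'
python3 m.py w3.png cup_a coupler
```

```text
time: 5.6
eef_pos: [0.4245, -0.0063, 0.2024]
ee_rot: [[-0.138, 0.99, -0.0], [0.99, 0.138, -0.0], [-0.0, -0.0, -1.0]]
ft_force: [-0.2, 0.7, 0.1]
grip_width: 0.0868
grip_force: 0.0
5.6 [ 0.4245 -0.0063  0.2024] [ 0.9904  0.1385 -0.    ]
cup_a 0.92 [276.3 217.2] [ 0.4202 -0.0003  0.075 ]
coupler 0.64 [274.2 322.5] [ 0.4297 -0.0825  0.095 ]
```

View pics/w3.png

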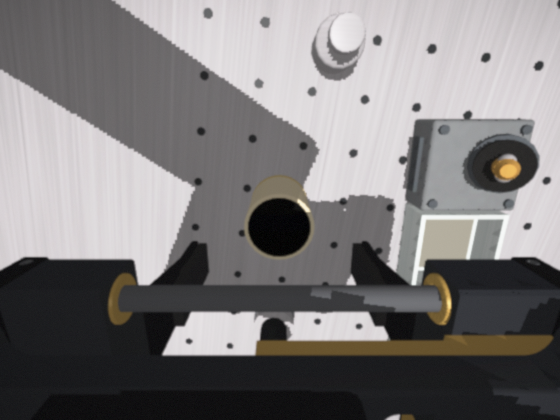

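The cup rim is centred at (279,227), right between the fingers, so I descend and grasp.

```bash
python3 -m inch '[{"gripper":0,"dx":0,"dy":0,"dz":0.4,"spin":0},{"gripper":0,"dx":0,"dy":0,"dz":0.8,"spin":0},{"gripper":0,"dx":0,"dy":0,"dz":0.91,"spin":0},{"gripper":0.5,"dx":0,"dy":0,"dz":0.91,"spin":0},{"gripper":1,"dx":0,"dy":0,"dz":0.91,"spin":0},{"gripper":1,"dx":0,"dy":0,"dz":0.91,"spin":0},{"gripper":1,"dx":0,"dy":0,"dz":0.91,"spin":0},{"gripper":1,"dx":0,"dy":0,"dz":0.91,"spin":0},{"gripper":1,"dx":0,"dy":0,"dz":0.91,"spin":0}]' 15
python3 -m inch '[{"gripper":1,"dx":0,"dy":0,"dz":-0.2,"spin":0},{"gripper":1,"dx":0,"dy":0,"dz":-0.5,"spin":0},{"gripper":1,"dx":0,"dy":0,"dz":-0.8,"spin":0},{"gripper":1,"dx":0,"dy":0,"dz":-1,"spin":0},{"gripper":1,"dx":0,"dy":0,"dz":-1,"spin":0}]'
```

```text
time: 6.65
eef_pos: [0.4243, -0.0062, 0.1122]
ee_rot: [[-0.139, 0.99, 0.002], [0.99, 0.139, -0.001], [-0.001, 0.002, -1.0]]
ft_force: [0.1, -1.0, 6.5]
grip_width: 0.0557
grip_force: 15.0
time: 7.15
eef_pos: [0.425, -0.0063, 0.2135]
ee_rot: [[-0.139, 0.99, 0.006], [0.99, 0.139, -0.002], [-0.003, 0.006, -1.0]]
ft_force: [-0.0, -0.0, -1.2]
grip_width: 0.0553
grip_force: 15.0
```

```bash
python3 -m inch '[{"gripper":1,"dx":-0.06,"dy":0.2,"dz":0,"spin":0},{"gripper":1,"dx":-0.15,"dy":0.55,"dz":0,"spin":0},{"gripper":1,"dx":-0.23,"dy":0.85,"dz":0,"spin":0}]' >/dev/null
python3 -m inch '[{"gripper":1,"dx":-0.1,"dy":0.35,"dz":0,"spin":0},{"gripper":1,"dx":-0.18,"dy":0.65,"dz":0,"spin":0},{"gripper":1,"dx":-0.23,"dy":0.85,"dz":0,"spin":0},{"gripper":1,"dx":-0.23,"dy":0.85,"dz":0,"spin":0},{"gripper":1,"dx":-0.23,"dy":0.85,"dz":0,"spin":0}]'
python3 m.py w4.png pad1 cup_a
```

```text
time: 7.95
eef_pos: [0.597, -0.0277, 0.2093]
ee_rot: [[-0.139, 0.99, -0.005], [0.99, 0.139, 0.001], [0.002, -0.004, -1.0]]
ft_force: [0.3, 0.5, -1.4]
grip_width: 0.0559
grip_force: 15.0
7.95 [ 0.597  -0.0277  0.2093] [ 0.9903  0.1386 -0.0044]
pad1 0.97 [284.4 184.8] [ 0.5981 -0.0122  0.006 ]
pad1 0.78 [297.5 337.8] [ 0.6409 -0.198   0.006 ]
cup_a 0.83 [278. 260.] [ 0.5989 -0.0619  0.075 ]
```

View pics/w4.png

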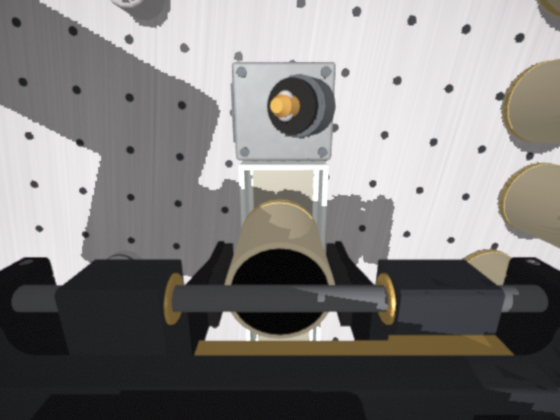

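The held cup hangs upright at (280,290). The crate cell is straight below it, with the rim between columns 240 and 330. I lower and release.

```bash
python3 -m inch '[{"gripper":1,"dx":0,"dy":0.01,"dz":0.25,"spin":0},{"gripper":1,"dx":0,"dy":0.01,"dz":0.5,"spin":0},{"gripper":1,"dx":0,"dy":0.01,"dz":0.75,"spin":0},{"gripper":1,"dx":0,"dy":0.01,"dz":0.88,"spin":0},{"gripper":1,"dx":0,"dy":0.01,"dz":0.93,"spin":0},{"gripper":1,"dx":0,"dy":0.01,"dz":0.94,"spin":0},{"gripper":1,"dx":0,"dy":0.01,"dz":0.94,"spin":0},{"gripper":1,"dx":0,"dy":0.01,"dz":0.94,"spin":0}]'
```

```text
time: 8.9
eef_pos: [0.6002, -0.0281, 0.118]
ee_rot: [[-0.139, 0.99, 0.002], [0.99, 0.139, -0.0], [-0.001, 0.002, -1.0]]
ft_force: [0.3, 0.4, -1.2]
grip_width: 0.0555
grip_force: 15.0
```

```bash
python3 -m inch '[{"gripper":1,"dx":0,"dy":0,"dz":0.01,"spin":0},{"gripper":1,"dx":0,"dy":0,"dz":0.02,"spin":0},{"gripper":1,"dx":0,"dy":0,"dz":0.02,"spin":0}]' | grep -E "pos|ft"
python3 -m inch '[{"gripper":0.3,"dx":0,"dy":0,"dz":0,"spin":0},{"gripper":0,"dx":0,"dy":0,"dz":0,"spin":0},{"gripper":0,"dx":0,"dy":0,"dz":0,"spin":0},{"gripper":0,"dx":0,"dy":0,"dz":0,"spin":0},{"gripper":0,"dx":0,"dy":0,"dz":-0.3,"spin":0},{"gripper":0,"dx":0,"dy":0,"dz":-0.8,"spin":0},{"gripper":0,"dx":0,"dy":0,"dz":-1,"spin":0}]' | grep -E "pos|width"
python3 -m inch '[{"gripper":0,"dx":0.4,"dy":-0.2,"dz":-0.3,"spin":0},{"gripper":0,"dx":0.8,"dy":-0.4,"dz":-0.6,"spin":0},{"gripper":0,"dx":1,"dy":-0.5,"dz":-0.8,"spin":0}]' >/dev/null
python3 -m inch '[{"gripper":0,"dx":0.4,"dy":-0.2,"dz":0,"spin":0},{"gripper":0,"dx":0.8,"dy":-0.4,"dz":0,"spin":0},{"gripper":0,"dx":1,"dy":-0.5,"dz":0,"spin":0}]' >/dev/null
python3 -m inch '[{"gripper":0,"dx":0.4,"dy":-0.2,"dz":0,"spin":0},{"gripper":0,"dx":0.8,"dy":-0.3,"dz":0,"spin":0},{"gripper":0,"dx":0.9,"dy":-0.37,"dz":0,"spin":0},{"gripper":0,"dx":0.9,"dy":-0.37,"dz":0,"spin":0},{"gripper":0,"dx":0.9,"dy":-0.37,"dz":0,"spin":0}]' 
python3 m.py w5.png cup_a
cat > rim.py <<'E'
# centre of the cup's black fill: ellipse of the dark blob nearest a given pixel
import sys
from h import *
s=manip.observe();f=grab_frame("wrist")
g=cv2.cvtColor(f["frame"],cv2.COLOR_RGB2GRAY);m=(g<int(sys.argv[3])).astype(np.uint8)
m=cv2.morphologyEx(m,cv2.MORPH_CLOSE,np.ones((5,5)))
n,l,st,c=cv2.connectedComponentsWithStats(m)
k=l[int(sys.argv[2]),int(sys.argv[1])]
print("blob",st[k],c[k],atz(f,c[k],float(sys.argv[4]),s),s["eef_pos"])
E
```

```text
eef_pos: [0.6006, -0.0281, 0.1176]
ft_force: [-1.1, 0.6, 10.1]
eef_pos: [0.6013, -0.0283, 0.2188]
grip_width: 0.0864
time: 11.0
eef_pos: [0.4241, 0.2399, 0.2952]
ee_rot: [[-0.139, 0.99, 0.0], [0.99, 0.139, -0.001], [-0.001, 0.0, -1.0]]
ft_force: [0.8, -0.1, 0.5]
grip_width: 0.087
grip_force: 0.0
11.0 [0.4241 0.2399 0.2952] [0.9903 0.139  0.0004]
cup_a 0.74 [284.8 152.2] [0.4225 0.2858 0.075 ]
cup_a 0.28 [376.9 332.2] [0.5714 0.0768 0.075 ]
```

```bash
python3 rim.py 285 154 45 .075
```

```text
blob [ 262  130   45   45 1574] [283.46886912 152.00571792] [0.42173708 0.28531461 0.075     ] [0.42463859 0.23931411 0.29521517]
```

View pics/w5.png

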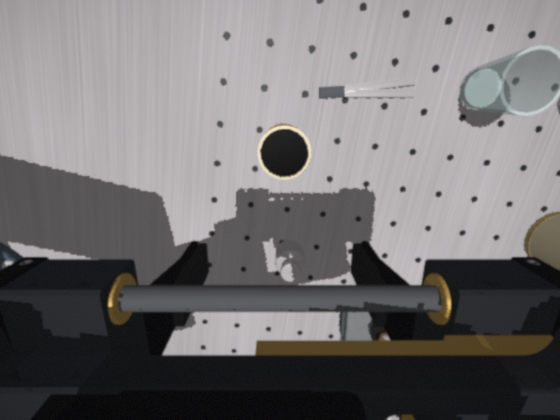

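Wrist view: the second cup's rim is centred at (284,152), with tweezers at (370,92) and the beaker at (510,85), both clear of the move.

```bash
python3 -m inch '[{"gripper":0,"dx":0.3,"dy":0.04,"dz":0.4,"spin":0},{"gripper":0,"dx":0.46,"dy":0.04,"dz":0.8,"spin":0},{"gripper":0,"dx":0.46,"dy":0.04,"dz":0.94,"spin":0}]' >/dev/null
python3 -m inch '[{"gripper":0,"dx":0,"dy":0,"dz":0.4,"spin":0},{"gripper":0,"dx":0,"dy":0,"dz":0.8,"spin":0},{"gripper":0,"dx":0,"dy":0,"dz":0.9,"spin":0},{"gripper":0.5,"dx":0,"dy":0,"dz":0.9,"spin":0},{"gripper":1,"dx":0,"dy":0,"dz":0.9,"spin":0},{"gripper":1,"dx":0,"dy":0,"dz":0.9,"spin":0},{"gripper":1,"dx":0,"dy":0,"dz":0.9,"spin":0},{"gripper":1,"dx":0,"dy":0,"dz":0.9,"spin":0}]'
python3 -m inch '[{"gripper":1,"dx":0,"dy":0,"dz":-0.2,"spin":0},{"gripper":1,"dx":0,"dy":0,"dz":-0.5,"spin":0},{"gripper":1,"dx":0,"dy":0,"dz":-0.8,"spin":0},{"gripper":1,"dx":0,"dy":0,"dz":-1,"spin":0},{"gripper":1,"dx":0,"dy":0,"dz":-1,"spin":0}]'
```

```text
time: 12.25
eef_pos: [0.422, 0.2867, 0.1125]
ee_rot: [[-0.139, 0.99, 0.003], [0.99, 0.139, 0.001], [0.001, 0.003, -1.0]]
ft_force: [0.9, -0.7, 4.6]
grip_width: 0.0559
grip_force: 15.0
time: 12.75
eef_pos: [0.4226, 0.2871, 0.2142]
ee_rot: [[-0.139, 0.99, 0.007], [0.99, 0.139, 0.003], [0.002, 0.007, -1.0]]
ft_force: [0.1, -0.7, -1.4]
grip_width: 0.0556
grip_force: 15.0
```

```bash
python3 -m inch '[{"gripper":1,"dx":-0.2,"dy":0.05,"dz":-0.1,"spin":0},{"gripper":1,"dx":-0.5,"dy":0.13,"dz":-0.2,"spin":0},{"gripper":1,"dx":-0.97,"dy":0.26,"dz":-0.2,"spin":0}]' >/dev/null
python3 -m inch '[{"gripper":1,"dx":-0.4,"dy":0.1,"dz":0,"spin":0},{"gripper":1,"dx":-0.8,"dy":0.21,"dz":0,"spin":0},{"gripper":1,"dx":-0.97,"dy":0.26,"dz":0,"spin":0}]' >/dev/null
python3 -m inch '[{"gripper":1,"dx":-0.4,"dy":0.1,"dz":0,"spin":0},{"gripper":1,"dx":-0.8,"dy":0.21,"dz":0,"spin":0},{"gripper":1,"dx":-0.97,"dy":0.26,"dz":0,"spin":0}]' >/dev/null
python3 -m inch '[{"gripper":1,"dx":-0.4,"dy":0.1,"dz":0,"spin":0},{"gripper":1,"dx":-0.8,"dy":0.21,"dz":0,"spin":0},{"gripper":1,"dx":-0.97,"dy":0.26,"dz":0,"spin":0}]' >/dev/null
python3 -m inch '[{"gripper":1,"dx":-0.4,"dy":0.1,"dz":0,"spin":0},{"gripper":1,"dx":-0.7,"dy":0.21,"dz":0,"spin":0},{"gripper":1,"dx":-0.9,"dy":0.26,"dz":0,"spin":0},{"gripper":1,"dx":-0.98,"dy":0.26,"dz":0,"spin":0},{"gripper":1,"dx":-0.98,"dy":0.26,"dz":0,"spin":0},{"gripper":1,"dx":-0.98,"dy":0.26,"dz":0,"spin":0}]'
python3 m.py w6.png pad1 cup_a coupler station
```

```text
time: 14.55
eef_pos: [0.6163, -0.1752, 0.2305]
ee_rot: [[-0.139, 0.99, -0.003], [0.99, 0.139, 0.002], [0.002, -0.002, -1.0]]
ft_force: [0.4, -0.3, -1.3]
grip_width: 0.0558
grip_force: 15.0
14.55 [ 0.6163 -0.1752  0.2305] [ 0.9903  0.1392 -0.0022]
pad1 0.8 [287.6 185.4] [ 0.6224 -0.1644  0.006 ]
pad1 0.73 [264.6  68. ] [ 0.583  -0.0513  0.006 ]
cup_a 0.95 [278.6 259.4] [ 0.6203 -0.2195  0.075 ]
cup_a 0.8 [284.1  33.5] [ 0.599  -0.0351  0.075 ]
cup_a 0.74 [285.1 127.9] [ 0.6094 -0.1019  0.075 ]
coupler 0.66 [ 88.9 132.7] [ 0.4641 -0.1248  0.095 ]
station 0.94 [277.1  94. ] [ 0.5986 -0.074   0.02  ]
station 0.55 [ 90.1 128.9] [ 0.4194 -0.1316  0.02  ]
```

```bash
python3 -m inch '[{"gripper":1,"dx":-0.03,"dy":0.03,"dz":0.25,"spin":0},{"gripper":1,"dx":-0.03,"dy":0.03,"dz":0.5,"spin":0},{"gripper":1,"dx":-0.03,"dy":0.03,"dz":0.75,"spin":0},{"gripper":1,"dx":-0.03,"dy":0.03,"dz":0.9,"spin":0},{"gripper":1,"dx":-0.03,"dy":0.03,"dz":0.95,"spin":0},{"gripper":1,"dx":-0.03,"dy":0.03,"dz":0.95,"spin":0}]' | grep -E "pos|ft"
python3 -m inch '[{"gripper":1,"dx":0,"dy":0,"dz":0.1,"spin":0},{"gripper":1,"dx":0,"dy":0,"dz":0.17,"spin":0},{"gripper":1,"dx":0,"dy":0,"dz":0.19,"spin":0},{"gripper":1,"dx":0,"dy":0,"dz":0.2,"spin":0},{"gripper":1,"dx":0,"dy":0,"dz":0.21,"spin":0},{"gripper":1,"dx":0,"dy":0,"dz":0.21,"spin":0}]' | grep -E "pos|ft"
```

```text
eef_pos: [0.6207, -0.1792, 0.1359]
ft_force: [0.6, 0.5, -0.9]
eef_pos: [0.6211, -0.1796, 0.1184]
ft_force: [-3.6, 1.5, 12.8]
```

```bash
python3 -m inch '[{"gripper":0.3,"dx":0,"dy":0,"dz":0,"spin":0},{"gripper":0,"dx":0,"dy":0,"dz":0,"spin":0},{"gripper":0,"dx":0,"dy":0,"dz":0,"spin":0},{"gripper":0,"dx":0,"dy":0,"dz":0,"spin":0},{"gripper":0,"dx":0,"dy":0,"dz":-0.3,"spin":0},{"gripper":0,"dx":0,"dy":0,"dz":-0.7,"spin":0},{"gripper":0,"dx":0,"dy":0,"dz":-1,"spin":0}]' | grep -E "pos|width|ft"
python3 -m inch '[{"gripper":0,"dx":0.4,"dy":-0.4,"dz":-0.3,"spin":0},{"gripper":0,"dx":0.8,"dy":-0.8,"dz":-0.6,"spin":0},{"gripper":0,"dx":0.84,"dy":-1,"dz":-0.65,"spin":0}]' >/dev/null
python3 -m inch '[{"gripper":0,"dx":0,"dy":-0.3,"dz":0,"spin":0.3},{"gripper":0,"dx":0,"dy":-0.6,"dz":0,"spin":0.6},{"gripper":0,"dx":0,"dy":-0.71,"dz":0,"spin":0.9},{"gripper":0,"dx":0,"dy":-0.71,"dz":0,"spin":1}]' >/dev/null
python3 -m inch '[{"gripper":0,"dx":0,"dy":0,"dz":0,"spin":0.3},{"gripper":0,"dx":0,"dy":0,"dz":0,"spin":0.6},{"gripper":0,"dx":0,"dy":0,"dz":0,"spin":0.9},{"gripper":0,"dx":0,"dy":0,"dz":0,"spin":1}]' >/dev/null
python3 -m inch '[{"gripper":0,"dx":0,"dy":0,"dz":0,"spin":0.3},{"gripper":0,"dx":0,"dy":0,"dz":0,"spin":0.6},{"gripper":0,"dx":0,"dy":0,"dz":0,"spin":0.9},{"gripper":0,"dx":0,"dy":0,"dz":0,"spin":1}]' >/dev/null
python3 -m inch '[{"gripper":0,"dx":0,"dy":0,"dz":0,"spin":0.14},{"gripper":0,"dx":0,"dy":0,"dz":0,"spin":0.14},{"gripper":0,"dx":0,"dy":0,"dz":0,"spin":0.14}]'
cat > tri.py <<'E'
from h import *
import pickle,sys,os
np.set_printoptions(precision=4,suppress=True)
s=manip.observe();L=[]
for n in sys.argv[2].split(","):
    f=grab_frame(n)
    for k in sys.argv[3:]:
        for b in boxes_of(f,k)[:4]:
            if b["conf"]>.25:
                o,d=ray(f,b["xy"],s); L.append((k,n,b["conf"],np.array(b["xy"]),o,d))
                print(n,k,round(b["conf"],2),np.array(b["xy"]),atz(f,b["xy"],.05,s),atz(f,b["xy"],.08,s))
    if n=="wrist":save(f,sys.argv[1]+".png")
pickle.dump(L,open(sys.argv[1]+".pkl","wb"))
E
python3 tri.py c1 wrist,top,side coupler cup_a
```

```text
eef_pos: [0.6211, -0.1796, 0.2166]
ft_force: [0.3, -0.1, 0.3]
grip_width: 0.0864
time: 18.5
eef_pos: [0.4397, -0.1199, 0.2801]
ee_rot: [[0.99, 0.141, -0.0], [0.141, -0.99, 0.0], [-0.0, -0.0, -1.0]]
ft_force: [-0.8, -0.8, -0.5]
grip_width: 0.0869
grip_force: 0.0
wrist coupler 0.63 [291.8 190.8] [ 0.4414 -0.1328  0.05  ] [ 0.4488 -0.1304  0.08  ]
wrist cup_a 0.96 [210.5  21.3] [ 0.5951 -0.0309  0.05  ] [ 0.5881 -0.038   0.08  ]
wrist cup_a 0.83 [286.6  25.3] [ 0.6018 -0.1031  0.05  ] [ 0.5943 -0.1035  0.08  ]
wrist cup_a 0.59 [369.   23.6] [ 0.6142 -0.1808  0.05  ] [ 0.6055 -0.174   0.08  ]
top cup_a 0.86 [304.5 190. ] [ 0.6043 -0.1076  0.05  ] [ 0.6016 -0.1049  0.08  ]
top cup_a 0.6 [277.8 193. ] [ 0.5938 -0.0334  0.05  ] [ 0.5914 -0.0326  0.08  ]
top cup_a 0.59 [333.9 187.8] [ 0.6128 -0.1897  0.05  ] [ 0.6099 -0.1848  0.08  ]
top cup_a 0.27 [242.5 186.8] [0.6083 0.0653 0.05  ] [0.6055 0.0635 0.08  ]
side coupler 0.84 [347.3 201.2] [ 0.4322 -0.1148  0.05  ] [ 0.4219 -0.0779  0.08  ]
side cup_a 0.88 [270.  202.9] [ 0.6009 -0.0332  0.05  ] [0.5845 0.0007 0.08  ]
side cup_a 0.69 [285.3 164.5] [ 0.633  -0.1976  0.05  ] [ 0.6154 -0.1576  0.08  ]
side cup_a 0.65 [280.2 179.1] [ 0.6184 -0.1322  0.05  ] [ 0.6013 -0.0946  0.08  ]
```

```bash
cat > hand.py <<'E'
from h import *
from scipy.optimize import minimize
np.set_printoptions(precision=4,suppress=True)
s=manip.observe();f=grab_frame("wrist")
hsv=cv2.cvtColor(f["frame"],cv2.COLOR_RGB2GRAY)
def hull(x,y,z0,z1,r):
    a=np.linspace(0,6.283,40,endpoint=False)
    P=[proj(f,[x+r*np.cos(t),y+r*np.sin(t),z],s) for z in(z0,z1) for t in a]
    m=np.zeros(hsv.shape,np.uint8); h=cv2.convexHull(np.array(P,np.float32))
    cv2.fillConvexPoly(m,np.round(h*16).astype(np.int32),1,shift=4); return m>0
for th in(35,50):
    d=(hsv<th).astype(np.uint8); d[255:]=0
    n,l,st,c=cv2.connectedComponentsWithStats(d)
    w=np.zeros_like(d)
    k=min((k for k in range(1,n) if st[k][4]>150),key=lambda k:np.hypot(*(c[k]-[292,195])))
    b=l==k; print(th,st[k],c[k])
    cost=lambda p:1-(hull(p[0],p[1],.04,.095,.0135)&b).sum()/(hull(p[0],p[1],.04,.095,.0135)|b).sum()
    g=min(((cost((x,y)),x,y) for x in np.arange(.425,.46,.002) for y in np.arange(-.145,-.11,.002)))
    r=minimize(cost,g[1:],method="Nelder-Mead",options=dict(initial_simplex=[g[1:],(g[1]+.002,g[2]),(g[1],g[2]+.002)]))
    print(r.x,r.fun)
E
python3 hand.py
```

```text
35 [280 185  25  38 721] [291.3939 202.5104]
[ 0.4338 -0.1326] 0.19999999999999996
50 [279 184  26  40 775] [291.3845 202.5523]
[ 0.4334 -0.1327] 0.1447513812154696
```

Both cups are in their cells in all views. The coupler is at about (0.4335,-0.1327). I grasp its handle 66 mm above the mouth with the fingers closing along station y, so it can pivot in the grip.

```bash
python3 -m inch '[{"gripper":0,"dx":-0.08,"dy":0.12,"dz":0.3,"spin":0},{"gripper":0,"dx":-0.08,"dy":0.12,"dz":0.6,"spin":0},{"gripper":0,"dx":-0.08,"dy":0.12,"dz":0.8,"spin":0},{"gripper":0,"dx":-0.08,"dy":0.12,"dz":0.8,"spin":0},{"gripper":0,"dx":-0.08,"dy":0.12,"dz":0.8,"spin":0}]' | grep -E "pos|rot"
python3 hand.py
python3 -m inch '[{"gripper":0,"dx":0,"dy":0,"dz":0.4,"spin":0},{"gripper":0,"dx":0,"dy":0,"dz":0.75,"spin":0},{"gripper":0,"dx":0,"dy":0,"dz":0.83,"spin":0},{"gripper":0.5,"dx":0,"dy":0,"dz":0.83,"spin":0},{"gripper":1,"dx":0,"dy":0,"dz":0.83,"spin":0},{"gripper":1,"dx":0,"dy":0,"dz":0.83,"spin":0},{"gripper":1,"dx":0,"dy":0,"dz":0.83,"spin":0},{"gripper":1,"dx":0,"dy":0,"dz":0.83,"spin":0},{"gripper":1,"dx":0,"dy":0,"dz":0.83,"spin":0},{"gripper":1,"dx":0,"dy":0,"dz":0.83,"spin":0}]' 15
```

```text
eef_pos: [0.4337, -0.133, 0.2003]
ee_rot: [[0.99, 0.139, -0.0], [0.139, -0.99, 0.0], [-0.0, -0.0, -1.0]]
35 [ 263  196   35   51 1376] [279.9869 221.8205]
[ 0.437 -0.131] 0.1934349355216881
50 [ 263  196   35   51 1447] [280.0691 221.8493]
[ 0.4369 -0.1317] 0.15281030444964872
time: 20.55
eef_pos: [0.4336, -0.133, 0.1175]
ee_rot: [[0.99, 0.139, 0.0], [0.139, -0.99, -0.0], [0.0, 0.0, -1.0]]
ft_force: [1.2, 0.8, -0.0]
grip_width: 0.0391
grip_force: 0.0
```

```bash
python3 -m inch '[{"gripper":1,"dx":0,"dy":0,"dz":0,"spin":0},{"gripper":1,"dx":0,"dy":0,"dz":0,"spin":0},{"gripper":1,"dx":0,"dy":0,"dz":0,"spin":0},{"gripper":1,"dx":0,"dy":0,"dz":0,"spin":0}]' 15 | grep grip
python3 -m inch '[{"gripper":1,"dx":0,"dy":0,"dz":-0.2,"spin":0},{"gripper":1,"dx":0,"dy":0,"dz":-0.5,"spin":0},{"gripper":1,"dx":0,"dy":0,"dz":-0.8,"spin":0},{"gripper":1,"dx":0,"dy":0,"dz":-1,"spin":0},{"gripper":1,"dx":0,"dy":0,"dz":-1,"spin":0}]' | grep -E "grip|pos|ft"
python3 -m inch '[{"gripper":1,"dx":0.2,"dy":-0.2,"dz":0,"spin":0},{"gripper":1,"dx":0.5,"dy":-0.5,"dz":0,"spin":0},{"gripper":1,"dx":0.87,"dy":-0.85,"dz":0,"spin":0}]' >/dev/null
python3 -m inch '[{"gripper":1,"dx":0.3,"dy":-0.3,"dz":0,"spin":0},{"gripper":1,"dx":0.6,"dy":-0.6,"dz":0,"spin":0},{"gripper":1,"dx":0.8,"dy":-0.8,"dz":0,"spin":0},{"gripper":1,"dx":0.87,"dy":-0.85,"dz":0,"spin":0},{"gripper":1,"dx":0.87,"dy":-0.85,"dz":0,"spin":0},{"gripper":1,"dx":0.87,"dy":-0.85,"dz":0,"spin":0}]'
cat > ins.py <<'E'
from h import *
np.set_printoptions(precision=4,suppress=True)
p=np.array([.6091,-.1028]);a=.139
s=manip.observe();e=np.array(s["eef_pos"])-[0,0,.051]
c,n=np.cos(a),np.sin(a);R=np.array([[c,n],[-n,c]])
g=np.r_[R@(e[:2]-p),e[2]]-[.010,.165,.055]
ax=np.array([-np.sin(.5),0,np.cos(.5)]);la=np.array([np.cos(.5),0,np.sin(.5)])
F=np.array(s["ft_force"]);F=np.r_[R@F[:2],F[2]]
print("t",s["time"],"G rel nipple (station)",g,"along",g@ax,"lat",g@la,"y",g[1],"F axis",F@ax,"lat",F@la,"y",F[1],"grip",s["grip_force"],s["grip_width"])
E
python3 ins.py; python3 tri.py d1 wrist,side nipple coupler seal_face
```

```text
grip_width: 0.0266
grip_force: 15.0
eef_pos: [0.4345, -0.1334, 0.2192]
ft_force: [-0.3, 0.5, -2.8]
grip_width: 0.0268
grip_force: 15.0
time: 22.35
eef_pos: [0.5801, 0.0582, 0.2158]
ee_rot: [[0.99, 0.139, -0.004], [0.139, -0.99, -0.0], [-0.004, -0.0, -1.0]]
ft_force: [-0.9, -0.6, -3.2]
grip_width: 0.0266
grip_force: 15.0
t 22.35 G rel nipple (station) [-0.0164 -0.0015  0.1098] along 0.10427853459010361 lat 0.038236926975599085 y -0.0014967781328220076 F axis -2.365409325643175 lat -2.3549179761025223 y -0.4745462142086932 grip 14.993283958174288 0.026610256769174483
wrist nipple 0.56 [278.8 179.8] [0.6053 0.0633 0.05  ] [0.6119 0.0641 0.08  ]
wrist coupler 0.88 [277.5 242.9] [0.5447 0.0561 0.05  ] [0.5583 0.0578 0.08  ]
wrist seal_face 0.7 [277.9 190.3] [0.5957 0.0628 0.05  ] [0.6034 0.0637 0.08  ]
side nipple 0.82 [251.4 226.7] [0.6028 0.0633 0.05  ] [0.5863 0.0937 0.08  ]
side coupler 0.7 [260.4 205.5] [ 0.6178 -0.0148  0.05  ] [0.6007 0.0184 0.08  ]
side coupler 0.52 [349.3 150.3] [ 0.4997 -0.3313  0.05  ] [ 0.487  -0.2865  0.08  ]
side seal_face 0.74 [250.2 224.6] [0.6086 0.0578 0.05  ] [0.5919 0.0884 0.08  ]
```

```bash
python3 -m inch '[{"gripper":1,"dx":0.02,"dy":-0.01,"dz":0.05,"spin":0},{"gripper":1,"dx":0.02,"dy":-0.01,"dz":0.1,"spin":0},{"gripper":1,"dx":0.02,"dy":-0.01,"dz":0.14,"spin":0},{"gripper":1,"dx":0.02,"dy":-0.01,"dz":0.14,"spin":0}]' | grep ft
python3 ins.py
python3 -m inch '[{"gripper":1,"dx":0,"dy":0,"dz":0.03,"spin":0},{"gripper":1,"dx":0,"dy":0,"dz":0.05,"spin":0},{"gripper":1,"dx":0,"dy":0,"dz":0.06,"spin":0},{"gripper":1,"dx":0,"dy":0,"dz":0.06,"spin":0}]' | grep ft
python3 ins.py
```

```text
ft_force: [-0.1, 0.2, -2.0]
t 23.15 G rel nipple (station) [-0.0135  0.0001  0.0962] along 0.0908868923443244 lat 0.034310101451155844 y 0.00014876577487135667 F axis -1.7714164854931131 lat -1.0136241109033348 y 0.21603867443774283 grip 14.993274779990315 0.026799578954599803
ft_force: [-0.8, -0.3, -2.2]
t 23.55 G rel nipple (station) [-0.0129 -0.      0.0911] along 0.08616757719675339 lat 0.03235792373685921 y -1.6760321642828035e-05 F axis -1.5408315741800833 lat -1.829716709425905 y -0.16412608701170936 grip 14.993249480612576 0.026611784394930803
```

```bash
python3 -m inch '[{"gripper":1,"dx":0,"dy":0,"dz":0.02,"spin":0},{"gripper":1,"dx":0,"dy":0,"dz":0.03,"spin":0},{"gripper":1,"dx":0,"dy":0,"dz":0.03,"spin":0}]' 8 | grep -E "ft"
python3 ins.py
python3 -m inch '[{"gripper":1,"dx":-0.05,"dy":0,"dz":0,"spin":0},{"gripper":1,"dx":-0.1,"dy":0,"dz":0.005,"spin":0},{"gripper":1,"dx":-0.135,"dy":0,"dz":0.01,"spin":0},{"gripper":1,"dx":-0.17,"dy":0,"dz":0.02,"spin":0},{"gripper":1,"dx":-0.17,"dy":0,"dz":0.02,"spin":0}]' | grep -E "ft|force"
python3 ins.py;  python3 tri.py d2 wrist,side coupler
```

```text
ft_force: [-0.8, -0.2, -2.4]
t 23.85 G rel nipple (station) [-0.013  -0.      0.0881] along 0.08353823940234804 lat 0.03085647311923645 y -1.3599806730851816e-05 F axis -1.7267660937633098 lat -1.8998640222202872 y -0.04748540068888844 grip 7.994324679602869 0.02681663269991034
ft_force: [1.6, -0.3, -1.7]
grip_force: 8.0
t 24.35 G rel nipple (station) [-0.0301 -0.0001  0.0865] along 0.09037448011322835 lat 0.015043023134752722 y -0.0001374043074339193 F axis -2.1897897347887727 lat 0.531724677975228 y -0.4838376012870879 grip 7.999910395592451 0.026753099706321778
wrist coupler 0.93 [280.6 234.5] [0.5503 0.0553 0.05  ] [0.5627 0.0572 0.08  ]
side coupler 0.88 [257.8 218.3] [0.6025 0.0306 0.05  ] [0.586  0.0621 0.08  ]
```

```bash
python3 -m inch '[{"gripper":1,"dx":-0.04,"dy":0,"dz":0.01,"spin":0},{"gripper":1,"dx":-0.075,"dy":0,"dz":0.025,"spin":0},{"gripper":1,"dx":-0.11,"dy":0,"dz":0.04,"spin":0},{"gripper":1,"dx":-0.14,"dy":0,"dz":0.055,"spin":0},{"gripper":1,"dx":-0.14,"dy":0,"dz":0.055,"spin":0}]' | grep -E "ft|force"
python3 ins.py
cat > tilt.py <<'E'
# tilt of the coupler seen by a wrist/side picture: fit dark handle silhouette (top at G, tilt th about station y)
from h import *
import sys
np.set_printoptions(precision=3,suppress=True)
s=manip.observe();e=np.array(s["eef_pos"])-[0,0,.051];a=.139
xs=np.array([np.cos(a),np.sin(a),0])
f=grab_frame("side");g=cv2.cvtColor(f["frame"],cv2.COLOR_RGB2GRAY).astype(float)
save(f,sys.argv[1])
for th in np.arange(0,.8,.1):
    u=-np.sin(th)*xs+np.cos(th)*np.array([0,0,1.]);v=np.cross(u,[0,1,0])
    # sleeve axis points below the fingers: brightness of sleeve vs surroundings
    row=[]
    for t in(-.03,-.04,-.05,-.06): 
        q=proj(f,e+u*t,s); row.append(g[int(round(q[1])),int(round(q[0]))])
    print(round(th,1),proj(f,e-u*.066,s),row)
E
python3 tilt.py s1.png; python3 tri.py d3 wrist,side coupler
```

```text
ft_force: [1.8, -0.2, -0.8]
grip_force: 8.0
t 25.05 G rel nipple (station) [-0.0448  0.0001  0.0804] along 0.09200615420296077 lat -0.000784295715620803 y 6.014501356360613e-05 F axis -1.5704569575082714 lat 1.1646745282649502 y -0.49914844435634087 grip 7.999288046266884 0.026631564060420856
0.0 [272.875 224.232] [np.float64(8.0), np.float64(44.0), np.float64(72.0), np.float64(56.0)]
0.1 [270.07  223.599] [np.float64(6.0), np.float64(46.0), np.float64(58.0), np.float64(48.0)]
0.2 [267.293 222.751] [np.float64(9.0), np.float64(35.0), np.float64(57.0), np.float64(45.0)]
0.3 [264.568 221.696] [np.float64(4.0), np.float64(41.0), np.float64(61.0), np.float64(48.0)]
0.4 [261.92  220.445] [np.float64(4.0), np.float64(22.0), np.float64(59.0), np.float64(56.0)]
0.5 [259.371 219.007] [np.float64(9.0), np.float64(23.0), np.float64(62.0), np.float64(61.0)]
0.6 [256.945 217.396] [np.float64(12.0), np.float64(24.0), np.float64(59.0), np.float64(53.0)]
0.7 [254.665 215.626] [np.float64(6.0), np.float64(30.0), np.float64(59.0), np.float64(50.0)]
wrist coupler 0.9 [279.7 222.1] [0.5488 0.0562 0.05  ] [0.5598 0.0578 0.08  ]
side coupler 0.8 [259.5 220. ] [0.5962 0.0345 0.05  ] [0.5799 0.0659 0.08  ]
side coupler 0.27 [292.5 178.4] [ 0.5908 -0.1476  0.05  ] [ 0.5748 -0.1095  0.08  ]
```

```bash
python3 -m inch '[{"gripper":1,"dx":0.015,"dy":0,"dz":0.03,"spin":0},{"gripper":1,"dx":0.03,"dy":0,"dz":0.055,"spin":0},{"gripper":1,"dx":0.04,"dy":0,"dz":0.07,"spin":0},{"gripper":1,"dx":0.04,"dy":0,"dz":0.07,"spin":0}]' 12 | grep -E "ft"
python3 ins.py
python3 -m inch '[{"gripper":1,"dx":0.01,"dy":0,"dz":0.02,"spin":0},{"gripper":1,"dx":0.02,"dy":0,"dz":0.035,"spin":0},{"gripper":1,"dx":0.02,"dy":0,"dz":0.035,"spin":0}]' | grep -E "ft"
python3 ins.py
```

```text
ft_force: [-0.2, -0.3, 2.5]
t 25.7 G rel nipple (station) [-0.0395 -0.      0.0741] along 0.08396739704930778 lat 0.0008340897052494523 y -2.138609783536305e-05 F axis 2.329125360071583 lat 1.004223602763905 y -0.27350210210448167 grip 11.999922750983387 0.02675605959083632
ft_force: [-0.4, 0.1, 3.2]
t 26.0 G rel nipple (station) [-0.0374 -0.0001  0.0706] along 0.07988645826804297 lat 0.0010011321125704131 y -5.1608619687337765e-05 F axis 2.9430343723001666 lat 1.2129392193201984 y 0.12395046480172972 grip 11.99986444786191 0.02688968271815269
```

```bash
python3 -m inch '[{"gripper":1,"dx":0,"dy":0,"dz":0,"spin":0},{"gripper":1,"dx":0.005,"dy":0,"dz":0.01,"spin":0},{"gripper":1,"dx":0.015,"dy":0,"dz":0.025,"spin":0},{"gripper":1,"dx":0.02,"dy":0,"dz":0.035,"spin":0},{"gripper":1,"dx":0.02,"dy":0,"dz":0.035,"spin":0}]' 50 | grep -E "ft"
python3 ins.py
python3 -m inch '[{"gripper":1,"dx":0.01,"dy":0,"dz":0.02,"spin":0},{"gripper":1,"dx":0.02,"dy":0,"dz":0.035,"spin":0},{"gripper":1,"dx":0.02,"dy":0,"dz":0.035,"spin":0}]' | grep -E "ft"
python3 ins.py
python3 -m inch '[{"gripper":1,"dx":0.01,"dy":0,"dz":0.02,"spin":0},{"gripper":1,"dx":0.02,"dy":0,"dz":0.035,"spin":0},{"gripper":1,"dx":0.02,"dy":0,"dz":0.035,"spin":0}]' | grep -E "ft"
python3 ins.py; python3 tri.py d4 wrist,side coupler seal_face cup_a
```

```text
ft_force: [0.7, 0.1, 2.8]
t 26.5 G rel nipple (station) [-0.0355 -0.0001  0.0669] along 0.07572604002295125 lat 0.0009357028983684006 y -7.123802652134192e-05 F axis 2.1196008677439946 lat 1.9572016188399246 y 0.006783101654005453 grip 49.999510841444135 0.02565711000356323
ft_force: [-3.2, 0.5, 9.3]
t 26.8 G rel nipple (station) [-0.0338 -0.0001  0.0638] along 0.072242102515128 lat 0.0009358500640353588 y -8.938020615012476e-05 F axis 9.68803335510487 lat 1.7001268422271236 y 0.9009429217644024 grip 49.9998211953789 0.026245518321457422
ft_force: [-7.9, -1.3, 23.4]
t 27.1 G rel nipple (station) [-0.0331 -0.0001  0.0625] along 0.0706856121037783 lat 0.0009178719359535584 y -6.871151338716519e-05 F axis 24.335117929136022 lat 4.166576619062309 y -0.22230727410055856 grip 50.00046185217798 0.02602819580662099
wrist coupler 0.74 [281.6 223.2] [0.5663 0.057  0.05  ] [0.5774 0.0588 0.08  ]
wrist seal_face 0.42 [289.9 166.2] [0.6101 0.0572 0.05  ] [0.615 0.059 0.08 ]
wrist cup_a 0.97 [512.6 199.2] [ 0.6086 -0.1095  0.05  ] [ 0.6137 -0.0839  0.08  ]
wrist cup_a 0.65 [410.4 195.1] [ 0.6012 -0.0338  0.05  ] [ 0.6074 -0.019   0.08  ]
wrist cup_a 0.48 [552.8 164.3] [ 0.6373 -0.1282  0.05  ] [ 0.6384 -0.1     0.08  ]
side coupler 0.85 [254.9 224.1] [0.5995 0.0519 0.05  ] [0.5831 0.0827 0.08  ]
side cup_a 0.59 [283.5 189.8] [ 0.5923 -0.0942  0.05  ] [ 0.5762 -0.0581  0.08  ]
side cup_a 0.55 [294.3 173.4] [ 0.5952 -0.1698  0.05  ] [ 0.579  -0.1309  0.08  ]
```

The force trace fits the model: about 4 N after the snap-in, 11 N near 8 mm of seal, then a hard stop. I ease the push and grip briefly so the coupler can square itself on the stud, then regrip and press again.

```bash
python3 -c "
from h import *;print(manip.observe()['wrist_torque'])"
python3 -m inch '[{"gripper":1,"dx":-0.01,"dy":0,"dz":-0.018,"spin":0},{"gripper":1,"dx":-0.01,"dy":0,"dz":-0.018,"spin":0},{"gripper":1,"dx":-0.01,"dy":0,"dz":-0.018,"spin":0}]' 50 | grep -E "ft"
python3 ins.py
python3 -m inch '[{"gripper":1,"dx":0,"dy":0,"dz":0,"spin":0},{"gripper":1,"dx":0,"dy":0,"dz":0,"spin":0},{"gripper":1,"dx":0,"dy":0,"dz":0,"spin":0}]' 15 | grep -E "ft"
python3 ins.py; python3 -c "
from h import *;print(manip.observe()['wrist_torque'])"
```

```text
[-0.05308445  0.60759397  0.00261737]
ft_force: [-4.1, 0.4, 12.8]
t 27.8 G rel nipple (station) [-0.0332 -0.0001  0.0627] along 0.0709931127414855 lat 0.0009285783681641131 y -5.637516277548493e-05 F axis 13.192192738638425 lat 2.629500392475584 y 0.9480784278607072 grip 49.99999338760972 0.025872879666898517
ft_force: [-3.4, -0.9, 9.3]
t 28.1 G rel nipple (station) [-0.0342 -0.      0.0619] along 0.07075926386930326 lat -0.00034933390705026504 y -2.8702492654991696e-05 F axis 9.849606790353773 lat 1.352866435310152 y -0.3844568824854376 grip 14.999469118192792 0.0265963620840489
[-0.0466604   0.26155951  0.05331354]
```

```bash
python3 -m inch '[{"gripper":1,"dx":0,"dy":0,"dz":0,"spin":0},{"gripper":1,"dx":0,"dy":0,"dz":0,"spin":0},{"gripper":1,"dx":0.003,"dy":0,"dz":0.006,"spin":0},{"gripper":1,"dx":0.006,"dy":0,"dz":0.012,"spin":0},{"gripper":1,"dx":0.006,"dy":0,"dz":0.012,"spin":0},{"gripper":1,"dx":0.006,"dy":0,"dz":0.012,"spin":0},{"gripper":1,"dx":0.006,"dy":0,"dz":0.012,"spin":0},{"gripper":1,"dx":0.006,"dy":0,"dz":0.012,"spin":0}]' 50 | grep -E "ft"
python3 ins.py
python3 - <<'E'
from h import *
from scipy.optimize import minimize
# tilt check in the wrist picture: strongest straight edges near the coupler sleeve, side camera too
s=manip.observe();print(s['wrist_torque'])
a=.139;xs=np.array([np.cos(a),np.sin(a),0]);ys=np.array([-np.sin(a),np.cos(a),0]);zs=np.array([0,0,1.])
N=np.array([.6091,-.1028,.055])+.010*xs+.165*ys
f=grab_frame("side");g=cv2.GaussianBlur(cv2.cvtColor(f["frame"],cv2.COLOR_RGB2GRAY),(0,0),.7).astype(np.float32)
def score(m,th,ox):
    u=-np.sin(th)*xs+np.cos(th)*zs;l=np.cos(th)*xs+np.sin(th)*zs
    o,d=N+ox*l+(m)*u,None
    cam=-np.array(f["R"]).T@np.array(f["t"]);v=cam-o;w=np.cross(v,u);w/=np.linalg.norm(w)
    tot=0
    for sg in(1,-1):
        for z in np.linspace(.006,.034,15):
            A=proj(f,o+u*z+sg*w*.0185);B=proj(f,o+u*z+sg*w*.0235)
            P=np.array([A,B],np.float32)
            q=cv2.remap(g,P[:,0].reshape(1,-1),P[:,1].reshape(1,-1),cv2.INTER_LINEAR).ravel()
            tot+=abs(q[0]-q[1])
    return tot
R=[(score(m,th,ox),th,m,ox) for m in(.001,.004) for th in np.arange(.2,.81,.05) for ox in np.arange(-.006,.0061,.001)]
for r in sorted(R,reverse=True)[:8]: print(np.round(r,3))
E
```

```text
ft_force: [-6.7, 0.7, 16.8]
t 28.9 G rel nipple (station) [-0.034  -0.      0.0617] along 0.07043245746670124 lat -0.0002875342979865199 y -3.0669159415103175e-05 F axis 17.854223593638324 lat 2.326730666291744 y 1.5899146838695817 grip 50.00029044225812 0.02588372579301873
[-0.12320432  0.60516296 -0.00215861]
[6.37467e+02 3.50000e-01 1.00000e-03 0.00000e+00]
[ 6.30156e+02  3.00000e-01  1.00000e-03 -1.00000e-03]
[6.17941e+02 4.00000e-01 1.00000e-03 1.00000e-03]
[6.16525e+02 3.00000e-01 1.00000e-03 0.00000e+00]
[ 6.12351e+02  3.50000e-01  1.00000e-03 -1.00000e-03]
[6.08612e+02 3.50000e-01 1.00000e-03 1.00000e-03]
[ 6.04927e+02  3.00000e-01  1.00000e-03 -2.00000e-03]
[6.04227e+02 4.00000e-01 1.00000e-03 0.00000e+00]
```

Run:
```python
from h import *
np.set_printoptions(precision=1,suppress=True,linewidth=150)
a=.139;xs=np.array([np.cos(a),np.sin(a),0]);ys=np.array([-np.sin(a),np.cos(a),0]);zs=np.array([0,0,1.])
N=np.array([.6091,-.1028,.055])+.010*xs+.165*ys
s=manip.observe();f=grab_frame("wrist");save(f,"wf.png")
g=cv2.cvtColor(f["frame"],cv2.COLOR_RGB2GRAY)
for th in(.35,.42,.5,.58):
    u=-np.sin(th)*xs+np.cos(th)*zs;l=np.cos(th)*xs+np.sin(th)*zs
    print(th,"boss,mouth,shoulder,hbase,htopF,htopB",np.array([proj(f,N+.001*u+p*u+q*l,s) for p,q in((-.001,.024),(0,.021),(.04,.021),(.04,.0135),(.095,.0135),(.095,-.0135))])[:,1])
print("block far/near top edge rows",proj(f,N-[0,0,.015]+.0325*xs,s),proj(f,N-[0,0,.015]-.0525*xs,s))
for r in range(120,300,3): print(r,int(g[r,274:287].mean()),end="; ")
print()
for r in(190,205,215,225): print(r,g[r,200:360:4])
```

```text
0.35 boss,mouth,shoulder,hbase,htopF,htopB [153.9 158.7 193.5 204.3 282.8 318.6]
0.42 boss,mouth,shoulder,hbase,htopF,htopB [155.2 159.9 199.2 209.2 294.  324. ]
0.5 boss,mouth,shoulder,hbase,htopF,htopB [156.8 161.5 205.5 214.5 304.9 328.6]
0.58 boss,mouth,shoulder,hbase,htopF,htopB [158.7 163.3 211.6 219.6 314.  331.6]
block far/near top edge rows [280.7 135.8] [280.6 243.5]
120 235; 123 239; 126 226; 129 130; 132 114; 135 80; 138 72; 141 70; 144 68; 147 65; 150 60; 153 59; 156 60; 159 60; 162 38; 165 102; 168 116; 171 115; 174 67; 177 102; 180 117; 183 116; 186 63; 189 103; 192 117; 195 118; 198 118; 201 117; 204 118; 207 118; 210 118; 213 107; 216 26; 219 24; 222 25; 225 25; 228 26; 231 25; 234 25; 237 25; 240 25; 243 25; 246 26; 249 25; 252 26; 255 25; 258 25; 261 25; 264 25; 267 25; 270 25; 273 24; 276 25; 279 24; 282 25; 285 50; 288 62; 291 63; 294 63; 297 65; 
190 [236 236 237 156 125 125 123 122 122  88  90  91  68 106 111  69  70 101 111 112 118 116 109  90  67  83 112  73  87  90  90  90  89  91  91 134 147
 123  99 117]
205 [232 232 232 210 119 121 122 122 121  91  90  90  87 116 114 113 117 118 117 118 120 119 118 119 116 115 114 110  76  88  91  91  91  91 106 135 149
 102  97  96]
215 [235 234 234 226 122 122 122 121 119  93  90  91 114 117 118 117 115 108  73  38  44  46  87 117 118 118 117 119  97  88  90  92  92  91 118 137 150
 106 107 107]
225 [233 233 234 234 224 123 126  92  81 115  92  98 120 120 116  29  24  25  25  28  27  26  26  25  26  74 116 117 117  90  89  90  90  90 129 140 150
 142 142 142]
```

Run:
```python
import cv2,numpy as np
from h import *
a=cv2.imread("pics/wf.png")
print([(r,a[r,276:286].mean(0).astype(int).tolist()) for r in range(126,170)])
xs=np.array([np.cos(.139),np.sin(.139),0]);ys=np.array([-np.sin(.139),np.cos(.139),0]);zs=np.array([0,0,1.])
N=np.array([.6091,-.1028,.055])+.010*xs+.165*ys;u=-np.sin(.5)*xs+np.cos(.5)*zs;l=np.cos(.5)*xs+np.sin(.5)*zs
s=manip.observe();f=grab_frame("wrist")
for m in(0,.001,.003,.005,.008): print(m,"r21",proj(f,N+m*u+.021*l,s)[1],"r20.5",proj(f,N+m*u+.0205*l,s)[1],"r24",proj(f,N+m*u+.024*l,s)[1])
```

```text
[(126, [226, 224, 228]), (127, [201, 198, 202]), (128, [161, 158, 163]), (129, [132, 130, 134]), (130, [124, 123, 127]), (131, [122, 122, 125]), (132, [114, 114, 116]), (133, [96, 95, 95]), (134, [85, 84, 83]), (135, [82, 80, 79]), (136, [79, 76, 74]), (137, [76, 73, 70]), (138, [74, 71, 69]), (139, [73, 70, 68]), (140, [73, 69, 67]), (141, [71, 68, 66]), (142, [70, 67, 65]), (143, [69, 66, 64]), (144, [69, 66, 64]), (145, [68, 65, 63]), (146, [67, 64, 62]), (147, [65, 62, 60]), (148, [63, 60, 58]), (149, [62, 60, 58]), (150, [62, 60, 58]), (151, [63, 61, 59]), (152, [63, 60, 58]), (153, [62, 60, 58]), (154, [63, 60, 58]), (155, [63, 61, 58]), (156, [63, 60, 58]), (157, [64, 61, 59]), (158, [63, 61, 59]), (159, [63, 60, 59]), (160, [62, 59, 57]), (161, [54, 52, 50]), (162, [39, 38, 38]), (163, [44, 43, 44]), (164, [75, 74, 76]), (165, [104, 103, 106]), (166, [114, 113, 117]), (167, [115, 114, 118]), (168, [116, 115, 118]), (169, [117, 116, 119])]
0 r21 160.57772602362272 r20.5 161.19007756919842 r24 156.85517002226473
0.001 r21 161.51771962347172 r20.5 162.1304993039489 r24 157.79238590321748
0.003 r21 163.41798607927566 r20.5 164.03159313965784 r24 159.68726801272985
0.005 r21 165.34578117663563 r20.5 165.96017547406808 r24 161.6099166996028
0.008 r21 168.29041296158073 r20.5 168.9059083897895 r24 164.54730196117674
```

```bash
cat > gap.py <<'E'
from h import *
xs=np.array([np.cos(.139),np.sin(.139),0]);ys=np.array([-np.sin(.139),np.cos(.139),0]);zs=np.array([0,0,1.])
N=np.array([.6091,-.1028,.055])+.010*xs+.165*ys;u=-np.sin(.5)*xs+np.cos(.5)*zs;l=np.cos(.5)*xs+np.sin(.5)*zs
s=manip.observe();f=grab_frame("wrist");g=cv2.cvtColor(f["frame"],cv2.COLOR_RGB2GRAY)[:,276:286].mean(1)
print("rows156-168",g[156:169].astype(int),"r21 m0/m1/m4",[round(proj(f,N+m*u+.021*l,s)[1],1) for m in(0,.001,.004)],"foot20.5",round(proj(f,N+.0205*l,s)[1],1),"hbase",[r for r in range(200,230) if g[r]>70>=g[r+1]], round(proj(f,N+.041*u+.0135*l,s)[1],1))
E
python3 -m inch '[{"gripper":1,"dx":0.003,"dy":0,"dz":0.006,"spin":0},{"gripper":1,"dx":0.006,"dy":0,"dz":0.012,"spin":0},{"gripper":1,"dx":0.006,"dy":0,"dz":0.012,"spin":0},{"gripper":1,"dx":0.006,"dy":0,"dz":0.012,"spin":0}]' 55 | grep -E "ft"
python3 ins.py; python3 gap.py
python3 -m inch '[{"gripper":1,"dx":-0.01,"dy":0,"dz":-0.018,"spin":0},{"gripper":1,"dx":-0.02,"dy":0,"dz":-0.036,"spin":0},{"gripper":1,"dx":-0.02,"dy":0,"dz":-0.036,"spin":0},{"gripper":1,"dx":-0.02,"dy":0,"dz":-0.036,"spin":0}]' 55 | grep -E "ft"
python3 ins.py; python3 gap.py
```

```text
ft_force: [-9.9, -0.8, 22.4]
t 29.45 G rel nipple (station) [-0.034  -0.      0.0615] along 0.0702747062157092 lat -0.00033800299116809596 y -2.268642485350747e-05 F axis 24.418818770856365 lat 2.047133658216868 y 0.6115840683396502 grip 55.00052282586694 0.025770456377979443
rows156-168 [ 61  60  61  61  58  51  38  47  79 107 115 116 116] r21 m0/m1/m4 [np.float64(160.6), np.float64(161.5), np.float64(164.4)] foot20.5 161.2 hbase [214] 214.6
ft_force: [-2.2, -1.4, 8.6]
t 29.9 G rel nipple (station) [-0.0348 -0.      0.0632] along 0.07216730876272218 lat -0.00020920856702173404 y -3.775060978869482e-05 F axis 8.647488121940324 lat 2.0610756599243065 y -1.0741988021098767 grip 55.000036396086216 0.02600434028943626
rows156-168 [ 61  61  60  56  46  33  29  38  69 101 113 116 116] r21 m0/m1/m4 [np.float64(159.3), np.float64(160.2), np.float64(163.0)] foot20.5 159.9 hbase [214] 212.6
```

```bash
python3 -m inch '[{"gripper":1,"dx":-0.01,"dy":0,"dz":-0.018,"spin":0},{"gripper":1,"dx":-0.01,"dy":0,"dz":-0.018,"spin":0},{"gripper":1,"dx":-0.01,"dy":0,"dz":-0.018,"spin":0}]' 55 | grep -E "ft"
python3 ins.py
python3 -m inch '[{"gripper":1,"dx":-0.01,"dy":0,"dz":-0.018,"spin":0},{"gripper":1,"dx":-0.01,"dy":0,"dz":-0.018,"spin":0},{"gripper":1,"dx":-0.01,"dy":0,"dz":-0.018,"spin":0}]' 55 | grep -E "ft"
python3 ins.py;python3 gap.py
```

```text
ft_force: [-2.9, -0.8, 7.4]
t 30.25 G rel nipple (station) [-0.0357 -0.0001  0.0648] along 0.07399708863900108 lat -0.00026316228563994654 y -5.637069682018492e-05 F axis 7.879265621623034 lat 0.9580434340325237 y -0.35689329129636305 grip 54.99995710328221 0.026147070997667523
ft_force: [-2.2, -0.9, 4.6]
t 30.55 G rel nipple (station) [-0.0364 -0.      0.0663] along 0.07562284608681474 lat -0.0001343102283457992 y -1.189418915020779e-05 F axis 5.170058592489891 lat 0.2065904225390831 y -0.6153090838952426 grip 54.999888679012656 0.025892134169007378
rows156-168 [ 57  48  34  27  27  28  29  38  65  98 113 115 116] r21 m0/m1/m4 [np.float64(156.3), np.float64(157.2), np.float64(160.0)] foot20.5 156.9 hbase [214] 208.4
```

The force curve is now clear: about 10 N with a gentle slope at 0.072–0.074 along the axis, and a hard stop near 0.071. So the seal does bottom there with the catches in. I press back in and hold.

```bash
python3 -m inch '[{"gripper":1,"dx":0.01,"dy":0,"dz":0.018,"spin":0},{"gripper":1,"dx":0.02,"dy":0,"dz":0.036,"spin":0},{"gripper":1,"dx":0.028,"dy":0,"dz":0.05,"spin":0},{"gripper":1,"dx":0.034,"dy":0,"dz":0.061,"spin":0},{"gripper":1,"dx":0.034,"dy":0,"dz":0.061,"spin":0},{"gripper":1,"dx":0.034,"dy":0,"dz":0.061,"spin":0},{"gripper":1,"dx":0.034,"dy":0,"dz":0.061,"spin":0},{"gripper":1,"dx":0.034,"dy":0,"dz":0.061,"spin":0},{"gripper":1,"dx":0.034,"dy":0,"dz":0.061,"spin":0}]' 55 | grep -E "ft"
python3 ins.py;python3 gap.py; python3 tri.py e1 top cup_a jar weight
```

```text
ft_force: [-7.9, -1.5, 16.4]
t 31.5 G rel nipple (station) [-0.034  -0.      0.0616] along 0.07039222709269276 lat -0.00026884628329199023 y -3.1116523678542674e-05 F axis 18.217521882556447 lat 0.7939322275790728 y -0.34877187165888596 grip 55.000372622162104 0.026038150705080126
rows156-168 [ 60  61  60  61  59  52  39  42  73 104 114 115 116] r21 m0/m1/m4 [np.float64(160.7), np.float64(161.6), np.float64(164.5)] foot20.5 161.3 hbase [214] 214.6
top cup_a 0.72 [332.2 183.7] [ 0.6242 -0.1847  0.05  ] [ 0.6209 -0.1799  0.08  ]
top cup_a 0.65 [283.1 190.2] [ 0.6021 -0.0479  0.05  ] [ 0.5994 -0.0467  0.08  ]
top cup_a 0.57 [305.1 188.9] [ 0.6074 -0.1092  0.05  ] [ 0.6046 -0.1064  0.08  ]
top jar 0.87 [362.7 247. ] [ 0.4501 -0.2732  0.05  ] [ 0.4515 -0.266   0.08  ]
top weight 0.49 [309.8 194.5] [ 0.5922 -0.1227  0.05  ] [ 0.5898 -0.1195  0.08  ]
```

```bash
python3 -c "
from bench import manip
print(manip.job_done())"
```

```text
the job is handed in; nothing more can be done
None
```

I handed the job in at about 31 s, and no verdict was returned. Both loose cups stand in the felt-lined cells, and the coupler is pressed onto the nipple with about 20 N and still gripped. The force curve says the catches snapped in and the seal is at its stop; the last wrist picture agreed less clearly, with the visible gap at the mouth suggesting about 2 mm less travel.

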